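Press the heel cap home and scan the shoe's job label

ROBOT

A 6-joint arm with a two-finger parallel gripper is mounted at the origin on the work surface. World frame = base frame: x ahead of the robot, y to its left, z up, the work surface at z = 0. Lengths are in m, angles in degrees, forces in N, time in s.
With the tool pointing down it reaches from about 0.35 to 0.875 m from the base axis. Payload 4.2 kg.
Tool frame: the origin (TCP) lies midway between the tips of the shut fingers; the grasp point (between the pads) lies 19 mm behind it; z points along the fingers, y is the line along which they close (so a half turn about z gives the same grasp; the last joint's range is limited). The gripper opens to 87 mm and grips with 3 to 60 N. Pads are 19 mm wide; open, the fingers measure 117 mm over their backs; the gripper's body (75 mm by 190 mm) begins 51 mm behind the grasp point.
Start: joints at [81.738, 22.042, 0.453, 0, -68.411, -14.817], TCP at [0.245, 0.575, 0.223] pointing down, gripper open.
Joint ranges: [-179.83, 179.83], [-69.29, 118.12], [-61.27, 80.66], [-181.25, 117.63], [-171.15, -9.14], [-177.46, 177.46]. Speed limits (degrees/s): [159.86, 159.86, 180, 180, 180, 180].

INTERFACE

Orientations are given as a 3x3 rotation matrix whose columns are the frame's x, y, z axes.
In Python, from station import * gives the robot as it stands.
- The arm moves only by the tool move_arm, never from a script. Its argument "targets" is text: rows parted by semicolons, each of 4 numbers parted by spaces: the shift along the world's x, y, z in units of 25 mm (1.0 is 25 mm), then the turn about the world's z in units of 5 degrees (1.0 is 5 degrees). In form: tx ty tz spin; .... A call has 1 to 10 rows; each row shifts and turns the commanded pose from where the row before left it; what a row does not reach is not made up. A row lasts 1/12 s, in which the tool goes at most 41.7 mm and 7.16 degrees, less where a joint would pass 70% of its speed; a pose out of reach is approached as far as the arm can. A call is refused whole if a number of a shift passes 1 or a number of a turn 1, either way. A call with a gripper value outside its range is refused whole. "gripper" is the finger opening in mm, from 0 to 87, set as the call begins (left out, the last holds). The fingers move at their own pace and stop on an object; the grip force is fixed at half the most. Time passes only in rows, so rows that do not move let the fingers close. It gives the time, the measured TCP pose, the force, the opening and the grip force at its end, in the units of the state.
- sense(): the state, without advancing time (a new reading comes with each control period).
- capture(name): name is "scene" or "top" or "wrist"; returns a dict with "image" (384x512x3 uint8, blue, green, red), "fx", "fy", "cx", "cy" (pixels), "D" ([k1, k2, p1, p2, k3] as OpenCV has them; the pictures are not rectified), "world_from_camera" (4x4, takes a point from camera to world coordinates); the wrist camera has in their place "hand_eye" (4x4, takes a point from camera to tool coordinates, whose origin is the TCP and whose axes are the flange's). Camera axes: x right, y up, looking along -z (the intrinsics and any distortion apply to the point x, -y, -z); pixel columns grow to the right and rows downward; lengths in m; the calibration is good to about 2 mm. A picture is of the moment at which its call begins: read the wrist's pose just before it. There is no depth.
- finish_job(): hands the job in; it is judged then, once.
The state is a dict: "time_s": time; "joints": joint angles; "joint_velocities": joint speeds; "effort": joint torques, N m; "tcp_pos": TCP position; "ee_rot": TCP orientation; "wrist_force": force on the tool from outside, world axes, zero at the start; "moment": the same for the moment, N m; "gripper_width": opening from 0.0 (shut) to 1.0 (fully open); "gripper_force": force on a finger pad.
Only numpy, scipy, OpenCV 4.12 (cv2) and the standard library are available. Lean on these libraries where they do the work, as an engineer would, in place of code of your own. Each camera call takes 0.05 s, during which the arm holds its last target. There are 200 camera calls.

TASK

Finish this heel repair and book it out: push the rubber heel cap of the upturned shoe on the jack fully home, using the gripper itself. Then take the hand scanner from its dock, point its nose squarely at the middle of the barcode label on the sole from about 6 cm away, and hold it steady there for a second and a half without touching the shoe or the jack with it. Finally set the scanner down gently, upright in its dock, as it stood before, and leave the jar, tin, bottle, hammer and brush where they are.

Things in the scene. Friction and masses are not known exactly. Their poses are not given: they have to be found in the camera images.
- jack: Fixed iron jack (base 170 x 160 mm) holding a brown shoe upside down. Origin at table level; yaw varies. Shoe length along jack y (toe +y to 128 mm, heel -y to 123 mm). The sole's middle is 140 mm above the origin; the sole (54 mm wide at waist, 88 at ball) is tilted 30 deg about its length, facing up and to jack -x, roughly towards the robot.
- label: White paper label 34 x 50 mm with black bars, flat on the ball of the sole 42 mm from the middle towards the toe. Origin in the middle of its face; z is the outward normal of the sole (30 deg from vertical), y runs along the shoe to the toe, x up the slope.
- heelcap_top (a point): Middle of the outer face of the black rubber D-shaped heel cap (62 x 66 mm, 7 mm thick), 88 mm from the sole's middle. z is the sole's outward normal, y runs to the toe, as for the label. The cap stands on pins 7 to 10 mm proud of the heel until pushed along -z. The heel below it rises 22 mm from the sole.
- heelcap (a joint): Slide of the heel cap along the sole's normal, in m: 0 = 10 mm proud, 0.010 = fully home on the heel. Friction of about 6 N holds it wherever it is left; it is pressed on with 8 to 20 N.
- scanner: Loose hand scanner, 0.13 to 0.25 kg, 132 mm tall, standing nose down in its dock. Origin at the centre of the nose's flat face (its underside), z up along the body; it looks along -z. Nose black, flared, 48 mm across, up to 36 mm high; above it a grey grip of 40 mm (x) by 28 mm (y) section, up to 130 mm; hold it high, 100 to 110 mm up.
- aim (a point): Point 60 mm straight ahead of the scanner's nose (on -z of the scanner), axes as the scanner: where a label reads best.
- dock: Fixed grey round dock, a shallow saucer 88 mm across and 20 mm high; its floor is 12 mm above its origin (on the table) and 72 mm across, inside a rim 8 mm high. The scanner stands on the floor's middle.
- tub: Loose orange jar, 80 mm across, 58 mm high, a bystander; origin under its centre.
- tin: Loose flat dark polish tin, 66 mm across, 24 mm high, a bystander; origin under its centre.
- gluebottle: Loose amber bottle, 52 mm across, 130 mm high, a bystander; origin under its centre.
- hammer: Loose hammer lying on the table, a bystander.
- brush: Loose brush lying on the table, a bystander.
Things that resemble listed ones, but are neither listed nor needed, are in the scene too. Of the things like the scanner, leave any that is pink; of the rest the larger one is meant.

How it is judged:
By the outcome, as a careful person would: the job done as asked, in the order asked, and still so for the second after the job is handed in, with the robot touching nothing.
It also fails if it takes over 62 s, if anything falls off the work surface, if the arm or the gripper's body presses on something with over 40 N, if the wrist force passes 120 N, or if a joint passes its speed limit or range.

## Working session

There is one attempt and no reset: what is moved stays moved. The work goes in short steps, Python scripts to look and compute and a tool call to move; the robot and the scene stay as the last step left them, time stands still between calls to the robot, and variables do not carry over. Pictures are saved under pics/ and viewed, at most 10 in all, crops included, and the job is handed in when it is done.

Besides the shell and the picture viewer there is one more tool, called after "Request:" by a JSON object that holds its "method" and its "body". move_arm: Moves the arm, as the interface text tells. Its arguments: {"type":"object","properties":{"targets":{"type":"string"},"gripper":{"type":"number"}},"required":["targets"]}

```bash
mkdir -p pics; ls; python3 - <<'E'
from station import *
import cv2,numpy as np
s=sense();print({k:np.round(v,3).tolist() for k,v in s.items()})
for n in("scene","top"):
    c=capture(n);cv2.imwrite(f"pics/{n}0.png",cv2.resize(c["image"],(800,600),interpolation=cv2.INTER_CUBIC))
    print(n,c["fx"],c["fy"],c["cx"],c["cy"],c["D"],np.round(c["world_from_camera"],4).tolist())
c=capture("wrist");print(np.round(c["hand_eye"],4).tolist(),c["fx"])
E
```

```text
pics
{'time_s': 0.0, 'joints': [81.738, 22.092, 0.379, -0.028, -68.411, -14.818], 'joint_velocities': [-0.028, -0.006, 0.068, 0.025, -0.054, 0.019], 'effort': [0.0, -39.067, 18.741, 4.22, 0.011, -0.0], 'tcp_pos': [0.245, 0.574, 0.221], 'ee_rot': [[0.92, -0.392, -0.001], [-0.392, -0.92, -0.002], [0.0, 0.002, -1.0]], 'wrist_force': [-0.256, 0.492, 0.303], 'moment': [0.02, -0.031, 0.017], 'gripper_force': 0.0, 'gripper_width': 1.0}
scene 436.3894282886851 436.3894282886851 257.8574557492756 192.2528979626436 [0.01945768 0.         0.         0.         0.        ] [[-0.377, -0.5158, 0.7693, 1.4997], [0.9259, -0.1893, 0.3268, 0.3791], [-0.023, 0.8356, 0.5489, 0.7958], [0.0, 0.0, 0.0, 1.0]]
top 357.9993852864322 357.9993852864322 247.24373997722833 191.375622195656 [0.01644527 0.         0.         0.         0.        ] [[0.0273, 0.9959, -0.0862, 0.4492], [-0.9992, 0.0248, -0.03, -0.0284], [-0.0277, 0.0869, 0.9958, 1.0536], [0.0, 0.0, 0.0, 1.0]]
[[-0.0005, 0.9686, 0.2488, 0.0677], [1.0, 0.0006, -0.0005, -0.0004], [-0.0006, 0.2488, -0.9686, -0.1633], [0.0, 0.0, 0.0, 1.0]] 284.6932929841044
```

View pics/scene0.png

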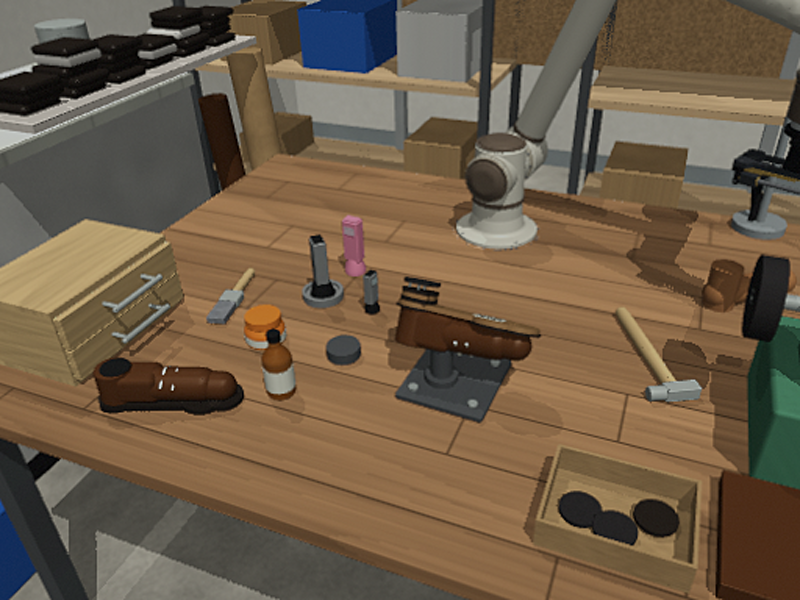

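View pics/top0.png

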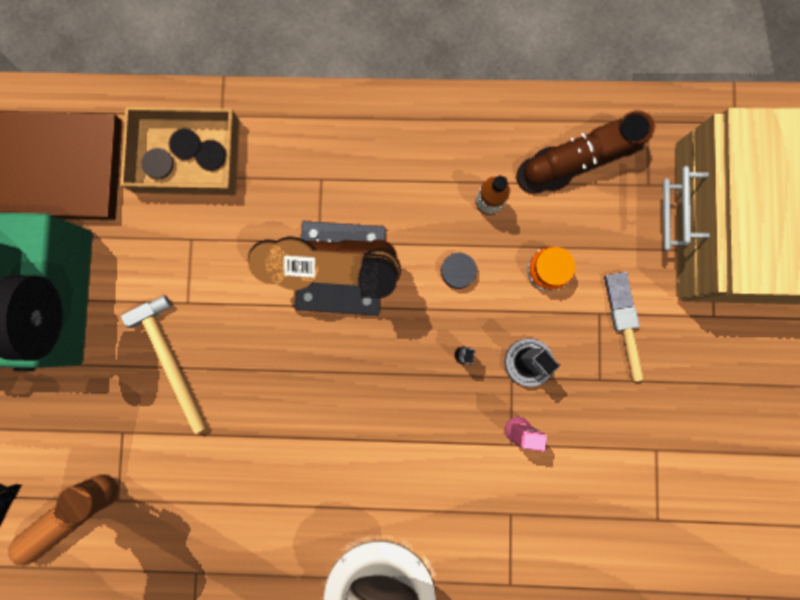

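Top view: the shoe and jack are at (340,268), with the label at (300,266) and the heel cap at (379,273). Scanner candidates are the black one in the dock at (530,363), a small black one at (465,355) and a pink one at (525,435). I choose the large one in the dock and check it in a crop.

```bash
cat > h.py <<'E'
import cv2,numpy as np
from station import *
def ray(c,p,T=None):
    K=np.array([[c["fx"],0,c["cx"]],[0,c["fy"],c["cy"]],[0,0,1]])
    q=cv2.undistortPoints(np.array([[p]],float),K,np.array(c["D"],float))[0,0]
    T=np.array(c["world_from_camera"]) if T is None else T
    d=T[:3,:3]@[q[0],-q[1],-1]
    return T[:3,3],d/np.linalg.norm(d)
def onz(c,p,z,T=None):
    o,d=ray(c,p,T);return o+d*(z-o[2])/d[2]
def proj(c,P,T=None):
    T=np.array(c["world_from_camera"]) if T is None else T
    X=(np.atleast_2d(P)-T[:3,3])@T[:3,:3]*[1,-1,-1]
    K=np.array([[c["fx"],0,c["cx"]],[0,c["fy"],c["cy"]],[0,0,1]])
    return cv2.projectPoints(X,np.zeros(3),np.zeros(3),K,np.array(c["D"],float))[0][:,0]
def tri(*rs):
    A=np.zeros((3,3));b=np.zeros(3)
    for o,d in rs:
        M=np.eye(3)-np.outer(d,d);A+=M;b+=M@o
    x=np.linalg.solve(A,b);return x,[np.linalg.norm((np.eye(3)-np.outer(d,d))@(x-o)) for o,d in rs]
def crop(im,x,y,w,h,k):
    return cv2.resize(im[y:y+h,x:x+w],None,fx=k,fy=k,interpolation=cv2.INTER_CUBIC)
E
python3 - <<'E'
from h import *
t=capture("top");s=capture("scene")
S=.64
for n,p,z in[("dock",(530,363),.02),("j1",(302,221),.01),("j2",(386,225),.01),("j3",(380,315),.01),("j4",(294,308),.01),("tub",(553,267),.058),("tin",(459,271),.024),("bottle",(500,184),.13),("small",(465,355),.05),("pink",(533,441),.12),("scanTop",(541,360),.144)]:
    print(n,np.round(onz(t,np.array(p)*S,z),3))
a=crop(t["image"],150,130,120,90,3.3333);b=crop(s["image"],240,165,120,90,3.3333)
c=crop(t["image"],300,200,120,90,3.3333);d=crop(s["image"],170,130,120,90,3.3333)
cv2.imwrite("pics/m1.png",np.vstack([np.hstack([a,b]),np.hstack([c,d])]))
E
```

```text
dock [ 0.428 -0.262  0.02 ]
j1 [0.685 0.168 0.01 ]
j2 [0.68  0.007 0.01 ]
j3 [0.509 0.014 0.01 ]
j4 [0.518 0.176 0.01 ]
tub [ 0.6   -0.293  0.058]
tin [ 0.594 -0.13   0.024]
bottle [ 0.727 -0.186  0.13 ]
small [ 0.44  -0.141  0.05 ]
pink [ 0.304 -0.245  0.12 ]
scanTop [ 0.436 -0.252  0.144]
```

View pics/m1.png

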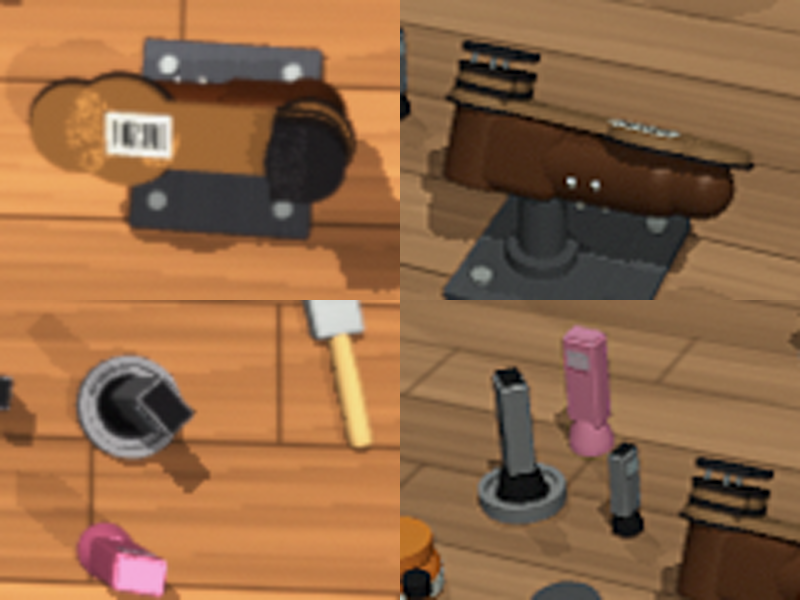

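Close crop (top): the label spans (107,112) to (172,158), the cap is at (305,155), and the docked scanner's top face has corners (135,400), (160,372), (193,411) and (168,433). It is the larger black/grey scanner and stands in the dock, so the choice holds. Next I fit the poses.

```bash
cat > fit.py <<'E'
from h import *
from scipy.optimize import least_squares
t=capture("top");s=capture("scene")
q=lambda p,x,y:np.array(p,float)/3.3333+[x,y]
lt=q([(107,112),(172,115),(172,158),(106,153)],150,130); ls=q((645,130-0),0,0)
base=np.array([(302,221),(386,225),(380,315),(294,308)])*.64
ls=q((245,130),240,165)
def R(a):return np.array([[np.cos(a),-np.sin(a),0],[np.sin(a),np.cos(a),0],[0,0,1]])
c30,s30=np.cos(np.pi/6),.5
SX,SN=np.array([c30,0,s30]),np.array([-s30,0,c30]);Y=np.array([0,1,0.])
M=np.array([0,0,.14])
def lab(v,j): return np.array([v[0],v[1],0])+(R(v[2])@np.atleast_2d(j).T).T
lc=np.array([M+.042*Y+a*.017*SX+b*.025*Y for a,b in[(1,1),(1,-1),(-1,-1),(-1,1)]])
bc=np.array([(.085,.08,.01),(.085,-.08,.01),(-.085,-.08,.01),(-.085,.08,.01)])
def f(v):return np.r_[(proj(t,lab(v,lc))-lt).ravel(),(proj(t,lab(v,bc))-base).ravel(),(proj(s,lab(v,M+.042*Y))-ls).ravel()]
r=least_squares(f,[.598,.091,-.04]);v=r.x;print("jack",np.round(v,4),np.degrees(v[2]),np.round(f(v),1))
L=lab(v,M+.042*Y)[0];H=lab(v,M-.088*Y+.039*SN)[0];n=R(v[2])@SN
print("label",L,"cap10",H,"n",n)
qt=q([(135,400-300),(160,72),(193,111),(168,133)],300,200)
loc=np.array([(-.02,.014),(-.02,-.014),(.02,-.014),(.02,.014)])
def g(u):
    P=np.c_[loc,np.full(4,.142)];return (proj(t,np.array([u[0],u[1],0])+(R(u[2])@P.T).T)-qt).ravel()
for a in(.7,.7+np.pi,-.8,2.3):
    r=least_squares(g,[.43,-.26,a]);print("scan",np.round(r.x,4),np.degrees(r.x[2])%360,r.cost)
im=t["image"].copy()
E
python3 fit.py
```

```text
jack [ 0.5867  0.0983 -0.0101] -0.5793097547495146 [ 1.2 -2.8  1.1 -3.   1.6 -3.6  2.3 -2.8 -3.5  3.9 -3.5  3.  -1.9  2.8
 -1.3  5.3 -2.8  0.6]
label [0.58717392 0.14029582 0.14      ] cap10 [0.56636052 0.01049962 0.17377499] n [-0.49997444  0.00505535  0.8660254 ]
scan [ 0.4343 -0.2595 -2.4274] 220.92177989397496 237.13197683408617
scan [ 0.4343 -0.2595  3.8554] 220.90064270425287 237.13197745197715
scan [ 0.4343 -0.2595 -2.4274] 220.92139300197255 237.13197670564247
scan [ 0.4343 -0.2595  3.8555] 220.90377255447297 237.13197637935957
```

Request:
{"method": "move_arm", "body": {"targets": "1 -1 0.5 1;1 -1 0.5 1;1 -1 0 1;1 -1 0 1;1 -1 0 0;1 -1 0 0;1 -1 0 0;1 -1 0 0;1 -1 0 0;1 -1 0 0", "gripper": 0}}

```text
time_s: 1.18
tcp_pos: [0.4959, 0.3236, 0.2477]
ee_rot: [[0.999, -0.053, 0.0], [-0.053, -0.999, 0.0], [0.0, -0.0, -1.0]]
wrist_force: [0.5, 1.2, -0.6]
gripper_width: 0.327
gripper_force: 0.0
```

```bash
sed -i 's/^loc=.*/loc=np.array([(-.02,-.014),(-.02,.014),(.02,.014),(.02,-.014)])/; s/(proj(t,lab(v,bc))-base).ravel(),//' fit.py
cat >> fit.py <<'E'
print(tri(ray(t,lt.mean(0)),ray(s,ls)))
s0=sense();w=capture("wrist");T=np.eye(4);T[:3,:3]=s0["ee_rot"];T[:3,3]=s0["tcp_pos"];T=T@np.array(w["hand_eye"])
np.save("Tw.npy",T);cv2.imwrite("pics/w1.png",crop(w["image"],0,0,512,384,1.5))
print(proj(w,np.array([L,H]),T)*1.5,proj(w,lab(v,lc),T)*1.5)
E
python3 fit.py
```

```text
jack [ 0.5773  0.1025 -0.0472] -2.702547547614993 [-0.2 -0.1 -0.4  0.3 -0.3 -0.3  0.4 -0.2 -0.5 -0.7]
label [0.57930755 0.14440612 0.14      ] cap10 [0.55369962 0.01547015 0.17377499] n [-0.49944389  0.02357543  0.8660254 ]
scan [ 0.4342 -0.2595 -2.3707] 224.16913401554464 1.989405073533241
scan [ 0.4342 -0.2595  3.9125] 224.1691037338151 1.9894050735424857
scan [ 0.4342 -0.2595 -2.3707] 224.16914706716446 1.9894050735594155
scan [ 0.4342 -0.2595  3.9125] 224.16909331023106 1.9894050735682964
(array([0.5793589 , 0.14509734, 0.13772598]), [np.float64(0.0006871183449021123), np.float64(0.0006871183449020338)])
[[661.87448239 148.87060047]
 [894.74211229 185.42671771]] [[633.23737476 121.34828393]
 [712.9278726  122.9810899 ]
 [687.60646222 173.96978778]
 [613.54654544 173.39307365]]
```

View pics/w1.png

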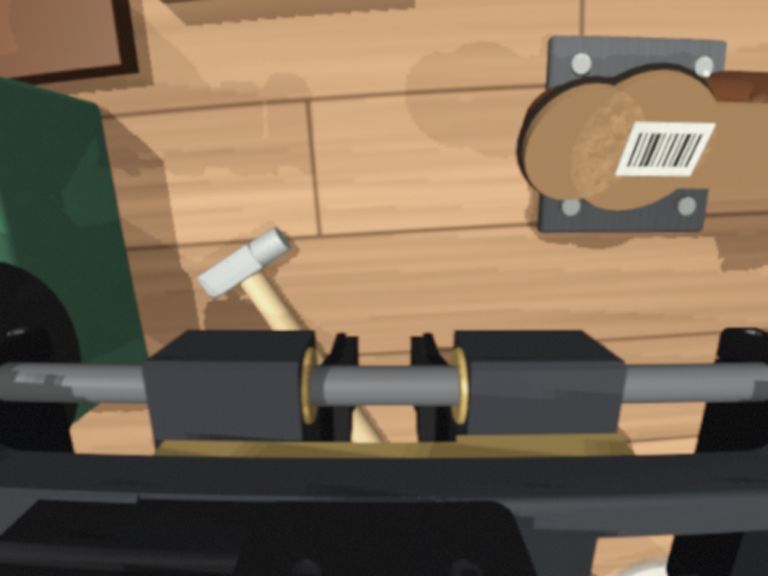

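The wrist view shows the label at corners (637,122), (715,123), (691,177) and (616,174). That agrees with the prediction to within about 2 mm. I move above the heel cap.

Request:
{"method": "move_arm", "body": {"targets": "0.5 -1 0 0.5;0.5 -1 0 0;0.5 -1 0 0;0.5 -1 0 0;0 -1 0 0;0 -1 0 0;0 -1 0 0;0 -1 0 0;0 -1 0 0;0 -1 0 0"}}

```text
time_s: 2.17
tcp_pos: [0.5445, 0.0749, 0.2477]
ee_rot: [[1.0, -0.008, 0.0], [-0.008, -1.0, 0.0], [0.0, -0.0, -1.0]]
wrist_force: [0.5, 0.1, -0.1]
gripper_width: 0.008
gripper_force: 0.0
```

Request:
{"method": "move_arm", "body": {"targets": "0 -1 0 0;0 -1 0 0;0 -0.4 -0.5 0;0 0 -0.8 0;0 0 -0.6 0;0 0 0 0;0 0 0 0"}}

```text
time_s: 2.75
tcp_pos: [0.5446, 0.0156, 0.1998]
ee_rot: [[1.0, -0.009, -0.001], [-0.009, -1.0, -0.001], [-0.001, 0.001, -1.0]]
wrist_force: [0.0, -0.3, -0.2]
gripper_width: 0.004
gripper_force: 0.0
```

```bash
python3 - <<'E'
from h import *
s0=sense();w=capture("wrist");T=np.eye(4);T[:3,:3]=s0["ee_rot"];T[:3,3]=s0["tcp_pos"];T=T@np.array(w["hand_eye"])
s=capture("scene");print(np.round(s0["tcp_pos"],4),np.round(s0["joints"],1),s0["gripper_width"])
a=crop(w["image"],100,0,400,384,1.0);b=crop(s["image"],235,120,110,90,4)
a=cv2.resize(w["image"],(440,330));cv2.imwrite("pics/m2.png",np.vstack([b,a])[:600])
E
```

```text
[0.5446 0.0156 0.1998] [ 18.7  15.3 -12.8   0.  -61.9  70.8] 0.0036057882392435256
```

View pics/m2.png

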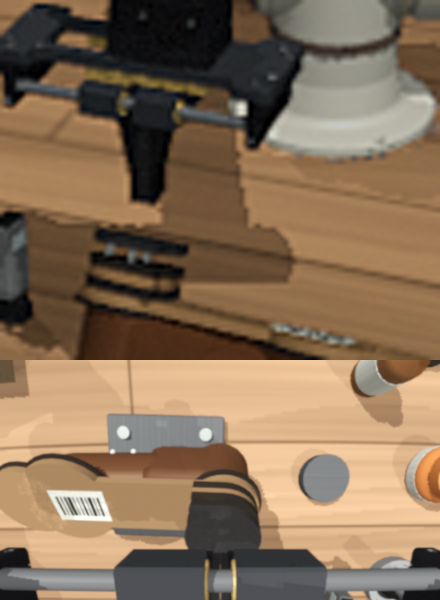

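The scene crop shows the shut fingers about 2 cm above the cap, which stands on its visible pins. I descend, then press along -n.

Request:
{"method": "move_arm", "body": {"targets": "0 0 -0.3 0;0 0 -0.2 0;0.1 0 -0.17 0;0.06 0 -0.1 0;0 0 0 0"}}

```text
time_s: 3.27
tcp_pos: [0.5489, 0.0149, 0.1799]
ee_rot: [[1.0, -0.01, -0.001], [-0.01, -1.0, -0.0], [-0.001, 0.0, -1.0]]
wrist_force: [0.2, -0.0, 0.1]
gripper_width: 0.004
gripper_force: 0.0
```

Request:
{"method": "move_arm", "body": {"targets": "0.04 0 -0.07 0;0.04 0 -0.07 0;0.04 0 -0.07 0;0 0 0 0"}}

```text
time_s: 3.6
tcp_pos: [0.552, 0.0149, 0.176]
ee_rot: [[1.0, -0.01, 0.0], [-0.01, -1.0, -0.0], [0.0, 0.0, -1.0]]
wrist_force: [-2.0, 0.1, 3.3]
gripper_width: 0.007
gripper_force: 2.0
```

Request:
{"method": "move_arm", "body": {"targets": "0.04 0 -0.07 0;0.04 0 -0.07 0;0.04 0 -0.07 0;0 0 0 0"}}

```text
time_s: 3.93
tcp_pos: [0.555, 0.0148, 0.1709]
ee_rot: [[1.0, -0.01, 0.0], [-0.01, -1.0, -0.0], [0.0, 0.0, -1.0]]
wrist_force: [-1.6, 0.6, 4.2]
gripper_width: 0.005
gripper_force: 2.4
```

Request:
{"method": "move_arm", "body": {"targets": "0.04 0 -0.07 0;0 0 0 0"}}

```text
time_s: 4.1
tcp_pos: [0.556, 0.0147, 0.1691]
ee_rot: [[1.0, -0.01, 0.0], [-0.01, -1.0, -0.0], [0.0, 0.0, -1.0]]
wrist_force: [-2.0, -0.5, 4.3]
gripper_width: 0.008
gripper_force: 2.6
```

Request:
{"method": "move_arm", "body": {"targets": "0.04 0 -0.07 0;0.02 0 -0.035 0;0 0 0 0"}}

```text
time_s: 4.35
tcp_pos: [0.5564, 0.0147, 0.1686]
ee_rot: [[1.0, -0.009, -0.001], [-0.009, -1.0, -0.001], [-0.001, 0.001, -1.0]]
wrist_force: [-8.8, 1.5, 16.0]
gripper_width: 0.006
gripper_force: 9.0
```

Request:
{"method": "move_arm", "body": {"targets": "0.03 0 -0.05 0;0 0 0 0"}}

```text
time_s: 4.52
tcp_pos: [0.5565, 0.0146, 0.1684]
ee_rot: [[1.0, -0.009, -0.002], [-0.009, -1.0, -0.001], [-0.002, 0.001, -1.0]]
wrist_force: [-13.1, 2.4, 20.8]
gripper_width: 0.002
gripper_force: 12.3
```

The cap is home: it travelled about 9 mm and met a hard stop with about 24 N along the normal. I retreat and go to the scanner with the gripper open.

Request:
{"method": "move_arm", "body": {"targets": "-0.3 0 0.5 0;-0.2 0 1 0;-0.5 -0.5 1 -1;-0.5 -1 1 -1;-0.5 -1 0 -1;-0.5 -1 0 -1;-0.5 -1 0 -1;-0.5 -1 0 -1;-0.5 -1 0 -1;-0.5 -1 0 -1", "gripper": 87}}

```text
time_s: 5.35
tcp_pos: [0.445, -0.1735, 0.2522]
ee_rot: [[0.757, -0.654, 0.001], [-0.654, -0.757, 0.0], [0.001, -0.001, -1.0]]
wrist_force: [0.6, 0.4, 0.5]
gripper_width: 0.682
gripper_force: 0.0
```

Request:
{"method": "move_arm", "body": {"targets": "-0.5 -1 0 -1;-0.5 -1 0 -1;0 -1 0 -1;0 -1 0 -1;0 0 0 -1;0 0 0 -1;0 0 0 -1;0 0 0 -1;0 0 0 -1;0 0 0 -1"}}

```text
time_s: 6.18
tcp_pos: [0.4208, -0.2726, 0.252]
ee_rot: [[-0.015, -1.0, 0.001], [-1.0, 0.015, 0.0], [-0.0, -0.001, -1.0]]
wrist_force: [0.0, -0.2, -1.2]
gripper_width: 0.999
gripper_force: 0.0
```

Request:
{"method": "move_arm", "body": {"targets": "0 0 0 -1;0 0 0 -1;0 0 0 -1;0 0 0 -1;0 0 0 -1;0 0 0 -1;0 0 0 -1;0 0 0 -1;0 0 0 -1"}}

```text
time_s: 6.93
tcp_pos: [0.4208, -0.2725, 0.252]
ee_rot: [[-0.717, -0.697, 0.001], [-0.697, 0.717, 0.0], [-0.0, -0.0, -1.0]]
wrist_force: [0.4, 0.4, -0.4]
gripper_width: 1.0
gripper_force: 0.0
```

```bash
python3 - <<'E'
from h import *
s0=sense();w=capture("wrist");T=np.eye(4);T[:3,:3]=s0["ee_rot"];T[:3,3]=s0["tcp_pos"];T=T@np.array(w["hand_eye"])
s=capture("scene");print(np.round(s0["tcp_pos"],4),np.round(s0["joints"],1),s0["gripper_width"])
b=crop(s["image"],240,130,150,75,4);a=cv2.resize(w["image"],(600,450))[:300]
print(proj(w,[[.432,-.26,.02],[.434,-.2595,.144],[.432,-.26,.012]],T)*600/512)
cv2.imwrite("pics/m3.png",np.vstack([b,a]))
E
```

```text
[ 0.4208 -0.2725  0.252 ] [-14.3   8.7 -13.7  -0.  -67.6 -31.5] 0.9996509186958752
[[300.83590752 217.4620564 ]
 [300.03023204 249.77144531]
 [300.81762716 216.11474473]]
```

View pics/m3.png

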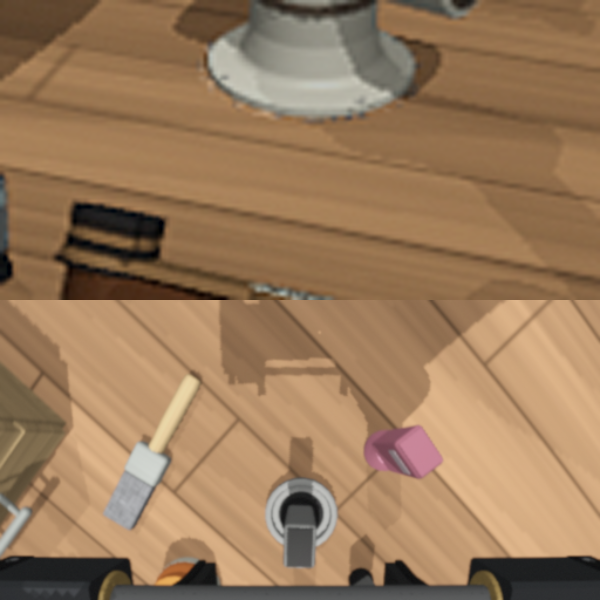

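Upper crop: the cap sits flat on the heel with no pins showing. Wrist view (lower): the dock is centred at (301,215) and the scanner's top is at (299,249), as predicted, with its long axis along the tool x axis. I lower and grip.

Request:
{"method": "move_arm", "body": {"targets": "0.45 0.5 0 0;0 0 -1 0;0 0 -1 0;0 0 -1 0;0 0 -1 0;0 0 -1 0;0 0 -0.8 0;0 0 -0.36 0;0 0 0 0"}}

```text
time_s: 7.78
tcp_pos: [0.4306, -0.2597, 0.0962]
ee_rot: [[-0.713, -0.701, -0.004], [-0.701, 0.713, 0.001], [0.002, 0.004, -1.0]]
wrist_force: [-0.0, 0.3, -0.5]
gripper_width: 1.004
gripper_force: 0.0
```

Request:
{"method": "move_arm", "body": {"targets": "0 0 0 0;0 0 0 0;0 0 0 0;0 0 0 0;0 0 0 0;0 0 0 0;0 0 0 0;0 0 0 0;0 0 0 0;0 0 0 0", "gripper": 0}}

```text
time_s: 8.62
tcp_pos: [0.4322, -0.2601, 0.0982]
ee_rot: [[-0.714, -0.7, 0.001], [-0.7, 0.714, -0.0], [-0.0, -0.001, -1.0]]
wrist_force: [2.5, -1.2, -2.1]
gripper_width: 0.326
gripper_force: 8.3
```

```bash
python3 - <<'E'
from h import *
t=capture("top");s=capture("scene")
for n,a,b in[("pinktop",(534,442),(352,219)),("smalltop",(467,353),(371,273)),("pinkfoot",(517,428),(355,270))]:
    print(n,tri(ray(t,np.array(a)*.64),ray(s,np.array(b)*.64)))
E
```

```text
pinktop (array([ 0.30436714, -0.24421502,  0.12945447]), [np.float64(0.00015864234632885637), np.float64(0.0001586423463288687)])
smalltop (array([ 0.44317992, -0.13860024,  0.09224698]), [np.float64(0.0009481828997598883), np.float64(0.000948182899759963)])
pinkfoot (array([ 0.30874997, -0.24318818,  0.00264533]), [np.float64(0.0001591413835500579), np.float64(0.00015914138355007813)])
```

Request:
{"method": "move_arm", "body": {"targets": "0 0 0 0;0 0 0.12 0;0 0 0 0;0 0 0 0"}}

```text
time_s: 9.05
tcp_pos: [0.4319, -0.26, 0.1012]
ee_rot: [[-0.714, -0.7, -0.0], [-0.7, 0.714, 0.0], [-0.0, 0.0, -1.0]]
wrist_force: [0.0, 0.9, -2.4]
gripper_width: 0.318
gripper_force: 30.0
```

Request:
{"method": "move_arm", "body": {"targets": "-0.1 -0.1 0 0;-0.1 -0.1 0 0;-0.1 -0.1 0 0;-0.1 -0.1 0 0;-0.1 -0.1 0 0;-0.1 -0.1 0 0;-0.1 -0.1 0 0;0 0 0 0"}}

```text
time_s: 9.72
tcp_pos: [0.4154, -0.2771, 0.1018]
ee_rot: [[-0.715, -0.699, 0.003], [-0.699, 0.715, 0.001], [-0.003, -0.002, -1.0]]
wrist_force: [2.3, 4.1, 1.4]
gripper_width: 0.32
gripper_force: 30.0
```

Request:
{"method": "move_arm", "body": {"targets": "-0.1 -0.1 0 0;-0.1 -0.1 0 0;-0.1 -0.1 0 0;-0.1 -0.1 0 0;-0.1 -0.1 0 0;0 0 0 0"}}

```text
time_s: 10.22
tcp_pos: [0.4029, -0.2897, 0.102]
ee_rot: [[-0.715, -0.699, 0.003], [-0.699, 0.715, 0.001], [-0.003, -0.002, -1.0]]
wrist_force: [1.9, 6.6, 2.6]
gripper_width: 0.324
gripper_force: 30.0
```

Request:
{"method": "move_arm", "body": {"targets": "-0.1 -0.1 0 0;-0.1 -0.1 0 0;-0.1 -0.1 -0.02 0;-0.1 -0.1 -0.02 0;-0.1 -0.1 -0.02 0;-0.1 -0.1 0 0;-0.1 -0.1 0 0;-0.04 -0.04 0 0;0 0 0 0"}}

```text
time_s: 10.97
tcp_pos: [0.3846, -0.3079, 0.0996]
ee_rot: [[-0.715, -0.699, 0.004], [-0.699, 0.715, 0.001], [-0.003, -0.002, -1.0]]
wrist_force: [3.8, 5.1, -3.0]
gripper_width: 0.316
gripper_force: 30.0
```

```bash
python3 - <<'E'
from h import *
s0=sense();w=capture("wrist")
s=capture("scene");t=capture("top");print(np.round(s0["tcp_pos"],4))
b=crop(s["image"],160,110,100,100,4);c=crop(t["image"],300,190,100,100,4)
cv2.imwrite("pics/m4.png",np.hstack([b,c]))
cv2.imwrite("pics/w4.png",w["image"])
E
```

```text
[ 0.3846 -0.3079  0.0996]
```

View pics/m4.png

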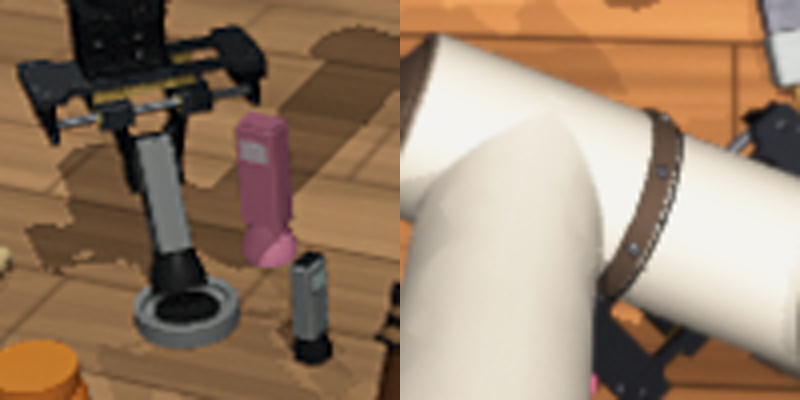

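The scene crop shows the scanner leaning in the grip, with its nose at (180,280) against the far rim of the dock. I lift and turn it side-on to the scene camera to measure the tilt.

Request:
{"method": "move_arm", "body": {"targets": "0.2 0.2 0.6 0;0 0 1 0;0 0 1 0;0.5 0 1 -1;0.5 0 1 -1;0.5 0 1 -1;0 0 0 -1;0 0 0 -1;0 0 0 -1;0 0 0 -1"}}

```text
time_s: 11.95
tcp_pos: [0.4254, -0.3036, 0.2395]
ee_rot: [[-0.987, -0.159, -0.001], [-0.159, 0.987, 0.0], [0.001, 0.0, -1.0]]
wrist_force: [-0.3, -0.9, -1.6]
gripper_width: 0.32
gripper_force: 30.0
```

Request:
{"method": "move_arm", "body": {"targets": "0 0 0 -1;0 0 0 -1;0 0 0 -1;0 0 0 -1;0 0 0 -1;0 0 0 -1;0 0 0 -1;0 0 0 -1;0 0 0 -1;0 0 0 -1"}}

```text
time_s: 12.78
tcp_pos: [0.4253, -0.3037, 0.2394]
ee_rot: [[-0.756, 0.654, -0.001], [0.654, 0.756, 0.0], [0.001, -0.0, -1.0]]
wrist_force: [-0.6, -1.1, -1.2]
gripper_width: 0.318
gripper_force: 30.0
```

Request:
{"method": "move_arm", "body": {"targets": "0 0 0 -1;0 0 0 -1;0 0 0 -1;0 0 0 -1;0 0 0 0;0 0 0 0"}}

```text
time_s: 13.28
tcp_pos: [0.4256, -0.3036, 0.2395]
ee_rot: [[-0.493, 0.87, -0.0], [0.87, 0.493, 0.0], [0.0, -0.0, -1.0]]
wrist_force: [0.5, -0.3, -1.9]
gripper_width: 0.321
gripper_force: 30.0
```

```bash
python3 - <<'E'
from h import *
s0=sense();s=capture("scene");print(np.round(s0["tcp_pos"],4),np.round(s0["ee_rot"],3).tolist(),np.round(s0["joints"],0),s0["gripper_width"])
R=np.array(s0["ee_rot"]);p=np.array(s0["tcp_pos"]);G=p-.019*R[:,2]
g=proj(s,G)[0];x0,y0=int(g[0])-45,int(g[1])-35
b=crop(s["image"],x0,y0,100,100,6);print(x0,y0,(g-[x0,y0])*6)
for th in(25,30,35):
    a=np.radians(th);z=np.array([np.sin(a)*R[0,0],np.sin(a)*R[1,0],np.cos(a)])
    print(th,np.round(((proj(s,[G-.105*z,G-.069*z,G+.025*z])-[x0,y0])*6)).tolist())
np.savez("s1.npz",R=R,G=G,x0=x0,y0=y0);cv2.imwrite("pics/m5.png",b)
E
```

```text
[ 0.4256 -0.3036  0.2395] [[-0.493, 0.87, -0.0], [0.87, 0.493, 0.0], [0.0, -0.0, -1.0]] [ -18.   11.  -12.   -0.  -66. -133.] 0.3212016704799646
143 81 [270.02221069 210.77275621]
25 [[206.0, 384.0], [227.0, 326.0], [286.0, 168.0]]
30 [[189.0, 378.0], [216.0, 322.0], [290.0, 169.0]]
35 [[173.0, 371.0], [206.0, 317.0], [294.0, 171.0]]
```

View pics/m5.png

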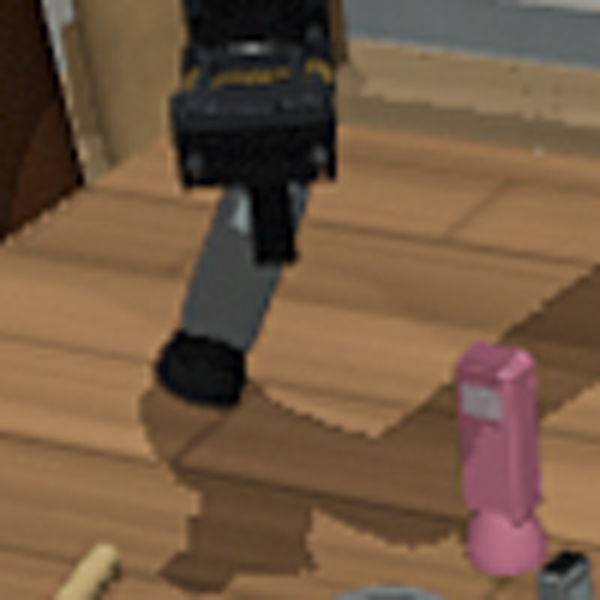

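```bash
cat > sil.py <<'E'
from h import *
f=np.load("s1.npz");R,G,o=f["R"],f["G"],np.array([f["x0"],f["y0"]])
s=capture("scene")
def model(th,off=0,h=.105):
    a=np.radians(th);z=np.array([np.sin(a)*R[0,0],np.sin(a)*R[1,0],np.cos(a)]);y=R[:,1];x=np.cross(y,z);x=x if x@R[:,0]>0 else -x
    nose=G-h*z+off*R[:,0]
    P=[nose+sx*.02*x+sy*.014*y+l*z for sx in(-1,1) for sy in(-1,1) for l in(.04,.095)]
    k=np.linspace(0,2*np.pi,24);C=[nose+.024*(np.cos(i)*x+np.sin(i)*y) for i in k]
    return (proj(s,P)-o)*6,(proj(s,C)-o)*6
im=s["image"]
b=crop(im,int(o[0]),int(o[1]),100,100,6).astype(int)
for y in(225,250,270,290,310,325,340):
    row=b[y,120:340];d=np.abs(row-np.array([60,55,52])).sum(1)
    sat=row.max(1)-row.min(1)<22   # grey
    xs=np.where(sat)[0]+120;print(y,xs.min(),xs.max(),len(xs))
nb=b.max(2)<40;ys,xs=np.where(nb[320:430,140:270]);print("nose",xs.min()+140,xs.max()+140,ys.max()+320,"cols at bottom",xs[ys>ys.max()-4].mean()+140)
for th in(20,24,28,32):
    P,C=model(th);sl=[(P[i+1,0]-P[i,0])/(P[i,1]-P[i+1,1]) for i in(0,2,4,6)]
    print(th,np.round(sl,3),"x@y300",[round(float(np.interp(300,[P[i+1,1],P[i,1]],[P[i+1,0],P[i,0]])))for i in(0,2,4,6)],"nose",np.round([C[:,0].min(),C[:,0].max(),C[:,1].max(),C[C[:,1].argmax(),0]]))
E
python3 sil.py
```

```text
225 213 296 84
250 204 294 91
270 196 280 85
290 190 273 84
310 184 264 81
325 182 259 78
340 172 253 82
nose 158 245 406 cols at bottom 221.1290322580645
20 [0.257 0.258 0.274 0.275] x@y300 [204, 208, 283, 290] nose [178. 267. 412. 243.]
24 [0.34  0.342 0.357 0.359] x@y300 [195, 201, 276, 284] nose [165. 253. 409. 229.]
28 [0.428 0.429 0.444 0.446] x@y300 [188, 193, 268, 278] nose [153. 239. 406. 225.]
32 [0.52  0.522 0.537 0.54 ] x@y300 [181, 184, 261, 273] nose [141. 225. 403. 211.]
```

The crop shows the scanner held cleanly, with the grip edges from (213,225) to (184,310) and the nose bottom at y=406. The edge slopes give a tilt of about 24.5° with a 4 mm lateral offset. I go back to the rim for another 5 to 6°.

Request:
{"method": "move_arm", "body": {"targets": "-0.14 0 0 1;-0.14 0 0 1;-0.14 0 0 1;-0.14 0 0 1;-0.14 0 0 1;-0.14 0 0 1;-0.14 0 0 1;-0.14 0 0 1;-0.14 0 0 1;-0.16 0.06 0 1"}}

```text
time_s: 14.22
tcp_pos: [0.3902, -0.3022, 0.2396]
ee_rot: [[-0.984, 0.178, -0.0], [0.178, 0.984, -0.0], [0.0, -0.0, -1.0]]
wrist_force: [0.0, -0.1, -1.9]
gripper_width: 0.323
gripper_force: 30.0
```

Request:
{"method": "move_arm", "body": {"targets": "0 0 0 1;0 0 0 1;0 0 0 1;0 0 0 1;0 0 0 1;0 0 0 1;0 0 -1 1;0 0 -1 1;0 0 -1 1;0 0 0 1"}}

```text
time_s: 15.05
tcp_pos: [0.3871, -0.3003, 0.1598]
ee_rot: [[-0.77, -0.638, -0.009], [-0.638, 0.77, 0.005], [0.004, 0.01, -1.0]]
wrist_force: [-0.7, 1.0, -2.1]
gripper_width: 0.319
gripper_force: 30.0
```

Request:
{"method": "move_arm", "body": {"targets": "0 0 -1 1;0 0 -0.8 0;0 0 -0.5 0;0 0 -0.2 0;0 0 0 0;0 0 0 0"}}

```text
time_s: 15.55
tcp_pos: [0.391, -0.3024, 0.1027]
ee_rot: [[-0.714, -0.701, 0.001], [-0.701, 0.714, -0.001], [0.0, -0.001, -1.0]]
wrist_force: [-0.3, -0.4, -2.4]
gripper_width: 0.322
gripper_force: 30.0
```

Request:
{"method": "move_arm", "body": {"targets": "0 0 -0.12 0;-0.1 -0.1 0 0;-0.1 -0.1 0 0;-0.1 -0.1 0 0;-0.1 -0.1 0 0;0 0 0 0"}}

```text
time_s: 16.05
tcp_pos: [0.3814, -0.3117, 0.0996]
ee_rot: [[-0.715, -0.699, 0.004], [-0.699, 0.715, 0.001], [-0.003, -0.002, -1.0]]
wrist_force: [2.4, 4.6, -1.9]
gripper_width: 0.324
gripper_force: 30.0
```

Request:
{"method": "move_arm", "body": {"targets": "-0.1 -0.1 0 0;-0.1 -0.1 0 0;0 0 0 0"}}

```text
time_s: 16.3
tcp_pos: [0.3766, -0.3167, 0.0997]
ee_rot: [[-0.715, -0.699, 0.004], [-0.699, 0.715, 0.001], [-0.003, -0.002, -1.0]]
wrist_force: [1.8, 5.7, -1.3]
gripper_width: 0.319
gripper_force: 30.0
```

Request:
{"method": "move_arm", "body": {"targets": "0.2 0.2 0.6 0;0 0 1 0;0 0 1 0;0.5 0.2 1 -1;0.5 0.2 1 -1;0.5 0 1 -1;0.3 0 0 -1;0 0 0 -1;0 0 0 -1;0 0 0 -1"}}

```text
time_s: 17.13
tcp_pos: [0.4251, -0.3022, 0.2394]
ee_rot: [[-0.987, -0.159, 0.0], [-0.159, 0.987, 0.0], [-0.0, 0.0, -1.0]]
wrist_force: [-0.1, 0.9, -1.4]
gripper_width: 0.322
gripper_force: 30.0
```

Request:
{"method": "move_arm", "body": {"targets": "0 0 0 -1;0 0 0 -1;0 0 0 -1;0 0 0 -1;0 0 0 -1;0 0 0 -1;0 0 0 -1;0 0 0 -1;0 0 0 -1;0 0 0 -1"}}

```text
time_s: 17.97
tcp_pos: [0.4249, -0.3022, 0.2394]
ee_rot: [[-0.756, 0.654, -0.0], [0.654, 0.756, 0.0], [0.0, 0.0, -1.0]]
wrist_force: [0.9, 0.5, -1.2]
gripper_width: 0.316
gripper_force: 30.0
```

Request:
{"method": "move_arm", "body": {"targets": "0 0 0 -1;0 0 0 -1;0 0 0 -1;0 0 0 -1;0 0 0 0;0 0 0 0"}}

```text
time_s: 18.47
tcp_pos: [0.4251, -0.3022, 0.2393]
ee_rot: [[-0.493, 0.87, 0.0], [0.87, 0.493, 0.0], [-0.0, 0.0, -1.0]]
wrist_force: [-0.6, 0.6, -0.2]
gripper_width: 0.317
gripper_force: 30.0
```

```bash
python3 - <<'E'
from h import *
s0=sense();s=capture("scene")
R=np.array(s0["ee_rot"]);p=np.array(s0["tcp_pos"]);G=p-.019*R[:,2]
g=proj(s,G)[0];x0,y0=int(g[0])-45,int(g[1])-35;print(p,(g-[x0,y0])*6)
np.savez("s1.npz",R=R,G=G,x0=x0,y0=y0);cv2.imwrite("pics/m6.png",crop(s["image"],x0,y0,100,100,6))
E
python3 sil.py
```

```text
[ 0.42510252 -0.30219617  0.23933525] [273.00750198 211.11024493]
225 208 299 92
250 197 298 102
270 188 275 88
290 178 267 90
310 173 256 84
325 165 249 85
340 151 241 91
nose 142 229 401 cols at bottom 202.64
20 [0.258 0.259 0.274 0.276] x@y300 [207, 211, 286, 293] nose [181. 270. 412. 246.]
24 [0.341 0.342 0.358 0.359] x@y300 [198, 204, 279, 287] nose [168. 256. 410. 232.]
28 [0.428 0.43  0.445 0.447] x@y300 [191, 196, 271, 281] nose [156. 242. 407. 227.]
32 [0.521 0.523 0.538 0.54 ] x@y300 [184, 187, 264, 276] nose [144. 228. 403. 214.]
```

View pics/m6.png

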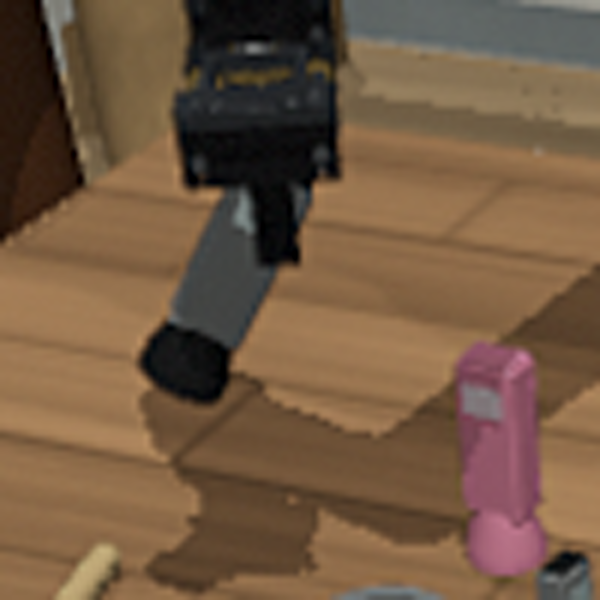

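The tilt is now about 29.5° (nose centre at (185,380)), with the scanner about 6 mm off the finger axis. I go up and across to the label; the target TCP is (0.491, 0.148, 0.261) with tool x at 177.3°.

Request:
{"method": "move_arm", "body": {"targets": "0 0 1 1;0 0.5 1 1;0 1 1 1;0.3 1 0.2 1;0.3 1 0 1;0.3 1 0 1;0.3 1 0 1;0.3 1 0 1;0.3 1 0 1;0.3 1 0 1"}}

```text
time_s: 19.4
tcp_pos: [0.478, -0.0883, 0.3193]
ee_rot: [[-0.984, 0.178, 0.0], [0.178, 0.984, 0.0], [-0.0, 0.0, -1.0]]
wrist_force: [-0.5, -1.1, -1.6]
gripper_width: 0.321
gripper_force: 30.0
```

Request:
{"method": "move_arm", "body": {"targets": "0.3 1 0 1;0.2 1 0 0.56;0 1 0 0;0 1 0 0;0 1 0 0;0 1 0 0;0 1 0 0;0 1 0 0;0 0.5 0 0;0 0 0 0"}}

```text
time_s: 20.23
tcp_pos: [0.4905, 0.1249, 0.3189]
ee_rot: [[-0.999, 0.045, -0.0], [0.045, 0.999, 0.0], [0.0, 0.0, -1.0]]
wrist_force: [-0.2, -0.7, -1.4]
gripper_width: 0.32
gripper_force: 30.0
```

Request:
{"method": "move_arm", "body": {"targets": "0 0.5 -0.5 0;0 0.4 -0.7 0;0 0 -0.6 0;0 0 -0.3 0;0 0 -0.2 0;0 0 0 0;0 0 0 0"}}

```text
time_s: 20.82
tcp_pos: [0.4909, 0.145, 0.2623]
ee_rot: [[-0.999, 0.049, 0.001], [0.049, 0.999, 0.0], [-0.001, 0.0, -1.0]]
wrist_force: [0.3, -0.4, -1.2]
gripper_width: 0.324
gripper_force: 30.0
```

```bash
cat > see.py <<'E'
from h import *
import sys
s0=sense();s=capture("scene");R=np.array(s0["ee_rot"]);p=np.array(s0["tcp_pos"]);print(np.round(p,4),s0["time_s"])
n=np.array([-.4994,.0236,.866]);L=np.array([.5785,.1435,.139])
a=np.radians(29.5);z=np.array([np.sin(a)*R[0,0],np.sin(a)*R[1,0],np.cos(a)])
N=p-.019*R[:,2]-.103*z-.006*R[:,0];A=N-.06*z
print("nose",N,"aim",A,"aim-L",np.round(A-L,4),"dist",(N-L)@n)
x0,y0=int(sys.argv[2]),int(sys.argv[3]);im=crop(s["image"],x0,y0,120,100,6)
for P,c in((N,(0,0,255)),(A,(0,255,0)),(L,(255,0,0)),(p,(255,255,0))):
    u=(proj(s,P)[0]-[x0,y0])*6+2.5;print(u);cv2.circle(im,tuple(int(i) for i in u),3,c,1)
cv2.imwrite(sys.argv[1],im)
t=capture("top");cv2.imwrite("pics/top_scan.png",crop(t["image"],140,110,133,100,6))
E
python3 see.py pics/m7.png 250 115
```

```text
[0.4909 0.145  0.2623] 20.8167
nose [0.54753331 0.14220353 0.19170167] aim [0.57704335 0.14075863 0.13948033] aim-L [-0.0015 -0.0027  0.0005] dist 0.061073820547724325
[401.69760249 394.51559127]
[374.00861258 528.57457642]
[379.07894167 532.49030152]
[451.60635768 194.1095508 ]
```

View pics/m7.png

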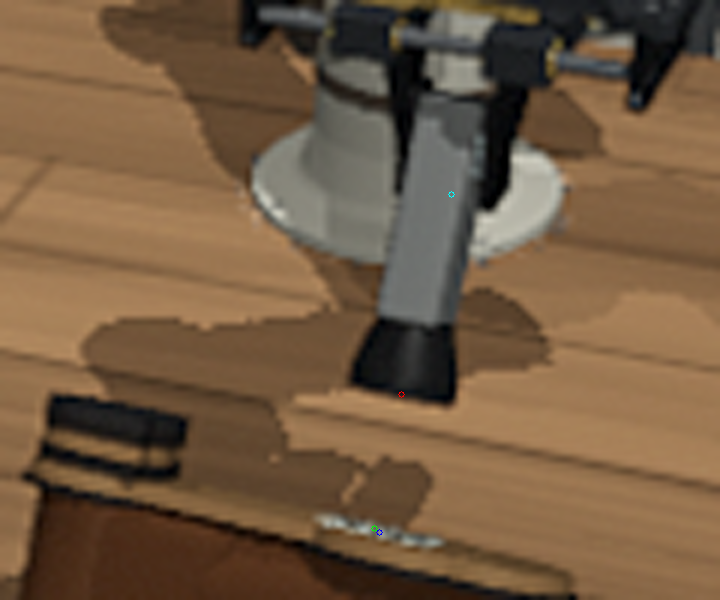

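The scene crop shows the nose face at (403,393) and the label middle at (379,531), and the model projects both to within 2 px. The axis runs to the label's middle, so I trim by 2.5 mm and hold.

Request:
{"method": "move_arm", "body": {"targets": "0.06 0.1 -0.04 0;0 0 0 0;0 0 0 0;0 0 0 0;0 0 0 0;0 0 0 0;0 0 0 0;0 0 0 0;0 0 0 0;0 0 0 0"}}

```text
time_s: 21.75
tcp_pos: [0.4919, 0.148, 0.2607]
ee_rot: [[-0.999, 0.048, -0.0], [0.048, 0.999, -0.0], [0.0, -0.0, -1.0]]
wrist_force: [-0.3, -0.8, -1.1]
gripper_width: 0.323
gripper_force: 30.0
```

Request:
{"method": "move_arm", "body": {"targets": "0 0 0 0;0 0 0 0;0 0 0 0;0 0 0 0;0 0 0 0;0 0 0 0;0 0 0 0;0 0 0 0;0 0 0 0;0 0 0 0"}}

```text
time_s: 22.58
tcp_pos: [0.492, 0.148, 0.2607]
ee_rot: [[-0.999, 0.048, 0.0], [0.048, 0.999, 0.0], [-0.0, 0.0, -1.0]]
wrist_force: [-0.1, -0.3, -1.3]
gripper_width: 0.321
gripper_force: 30.0
```

Request:
{"method": "move_arm", "body": {"targets": "0 0 0 0;0 0 0 0;0 0 0 0;0 0 0 0;0 0 0 0;0 0 0 0;0 0 0 0;0 0 0 0;0 0 0 0;0 0 0 0"}}

```text
time_s: 23.42
tcp_pos: [0.4919, 0.148, 0.2607]
ee_rot: [[-0.999, 0.048, 0.0], [0.048, 0.999, 0.0], [-0.0, 0.0, -1.0]]
wrist_force: [0.1, 0.5, -2.0]
gripper_width: 0.318
gripper_force: 30.0
```

```bash
python3 see.py pics/m8.png 250 115
```

```text
[0.4919 0.148  0.2607] 23.4167
nose [0.54860236 0.14524102 0.19003275] aim [0.57811308 0.14380963 0.13781141] aim-L [-0.0004  0.0003 -0.0012] dist 0.059166332128685536
[407.59970398 400.24701652]
[379.88586944 534.38704168]
[379.07894167 532.49030152]
[457.48215218 199.62280465]
```

The scan was held for 2.6 s, with the computed aim within about 1.5 mm of the label's middle. I lift away and re-measure the empty dock from the top camera.

Request:
{"method": "move_arm", "body": {"targets": "-0.3 0 0.6 0;-0.5 0 1 0;-0.5 -0.5 0.8 0;-0.5 -1 0 1;-0.5 -1 0 1;-0.5 -1 0 1;-0.5 -1 0 1;-0.5 -1 0 1;-0.5 -1 0 1;-0.6 -1 0 1"}}

```text
time_s: 24.35
tcp_pos: [0.3688, -0.0406, 0.3208]
ee_rot: [[-0.843, -0.537, 0.001], [-0.537, 0.843, 0.0], [-0.001, -0.0, -1.0]]
wrist_force: [-0.1, -0.7, -2.1]
gripper_width: 0.32
gripper_force: 30.0
```

```bash
python3 - <<'E'
from h import *
print(np.round(sense()["tcp_pos"],4),np.round(sense()["joints"],0))
t=capture("top");im=t["image"];k=6
x0,y0=305,198;b=cv2.resize(im[y0:y0+70,x0:x0+70],None,fx=k,fy=k,interpolation=cv2.INTER_CUBIC)
sat=(b.max(2).astype(int)-b.min(2)); m=((sat<30)).astype(np.uint8)
n,l,st,ce=cv2.connectedComponentsWithStats(m)
for i in range(1,n):
    if st[i,4]>2000:
        c=[c for c in cv2.findContours((l==i).astype(np.uint8),0,1)[0]];c=max(c,key=cv2.contourArea)
        e=cv2.fitEllipse(cv2.convexHull(c));p=(np.array(e[0])-2.5)/k+[x0,y0]
        print(st[i],e,np.round(onz(t,p,.018),4),"diam px512",np.array(e[1])/k)
E
```

```text
[ 0.3688 -0.0406  0.3208] [ 19.  -8. -21.   0. -77. -77.]
[  109   114   187   181 26912] ((202.85885620117188, 204.98765563964844), (181.15750122070312, 190.32652282714844), 116.16703796386719) [ 0.4297 -0.2605  0.018 ] diam px512 [30.19291687 31.72108714]
[   0  219   85  193 9402] ((1017.1414184570312, 998.60009765625), (373.70611572265625, 2245.047119140625), 0.0) [ 0.0838 -0.6261  0.018 ] diam px512 [ 62.28435262 374.17451986]
```

Request:
{"method": "move_arm", "body": {"targets": "0 -1 0 1;0 -1 0 1;0 -1 0 0.38;0 -1 0 0;0 -1 0 0;0 -1 0 0;0 -1 0 0;0 -1 0 0;0 -1 0 0;0 -1 0 0"}}

```text
time_s: 25.23
tcp_pos: [0.3693, -0.2909, 0.3208]
ee_rot: [[-0.718, -0.696, 0.0], [-0.696, 0.718, -0.0], [-0.0, -0.0, -1.0]]
wrist_force: [0.6, 0.3, -1.2]
gripper_width: 0.318
gripper_force: 30.0
```

Request:
{"method": "move_arm", "body": {"targets": "0 -1 -0.5 0;0 -0.2 -1 0;0 0 -1 0;0 0 -1 0;0 0 -1 0;0 0 -1 0;0 0 -1 0;0 0 -1 0;0 0 -0.5 0;0 0 0 0"}}

```text
time_s: 26.07
tcp_pos: [0.3675, -0.3185, 0.1177]
ee_rot: [[-0.718, -0.696, -0.006], [-0.696, 0.718, 0.003], [0.002, 0.007, -1.0]]
wrist_force: [-0.6, 0.3, -1.7]
gripper_width: 0.314
gripper_force: 30.0
```

Request:
{"method": "move_arm", "body": {"targets": "0 0 -0.3 0;0 0 -0.2 0;0 0 -0.1 0;0 0 -0.08 0;0 0 0 0"}}

```text
time_s: 26.48
tcp_pos: [0.3696, -0.3196, 0.1039]
ee_rot: [[-0.718, -0.696, 0.0], [-0.696, 0.718, -0.0], [-0.0, -0.0, -1.0]]
wrist_force: [0.5, -0.3, -1.8]
gripper_width: 0.323
gripper_force: 30.0
```

Request:
{"method": "move_arm", "body": {"targets": "0 0 -0.08 0;0 0 -0.06 0;0 0 0 0"}}

```text
time_s: 26.73
tcp_pos: [0.37, -0.3199, 0.1011]
ee_rot: [[-0.717, -0.697, 0.001], [-0.697, 0.717, -0.001], [-0.0, -0.002, -1.0]]
wrist_force: [-0.8, 0.3, 3.7]
gripper_width: 0.32
gripper_force: 30.0
```

Contact came 2 mm above the predicted height. I now rock the scanner upright, pressing lightly and moving the hand over the nose.

Request:
{"method": "move_arm", "body": {"targets": "0 0 -0.06 0;0.08 0.08 0 0;0.08 0.08 0.02 0;0.08 0.08 0.02 0;0 0 0 0"}}

```text
time_s: 27.15
tcp_pos: [0.3757, -0.3133, 0.0998]
ee_rot: [[-0.718, -0.696, 0.001], [-0.696, 0.718, 0.0], [-0.0, -0.0, -1.0]]
wrist_force: [-0.1, 0.1, -1.7]
gripper_width: 0.321
gripper_force: 30.0
```

Request:
{"method": "move_arm", "body": {"targets": "0 0 0.4 0;-0.27 -0.26 0 0;-0.27 -0.26 0 0;0 0 -0.25 0;0 0 -0.15 0;0 0 0 0"}}

```text
time_s: 27.65
tcp_pos: [0.3606, -0.3262, 0.098]
ee_rot: [[-0.719, -0.695, -0.003], [-0.695, 0.719, 0.002], [0.001, 0.003, -1.0]]
wrist_force: [0.3, -0.1, -2.5]
gripper_width: 0.321
gripper_force: 30.0
```

Request:
{"method": "move_arm", "body": {"targets": "0 0 -0.1 0;0 0 -0.08 0;0 0 0 0"}}

```text
time_s: 27.9
tcp_pos: [0.362, -0.3271, 0.0956]
ee_rot: [[-0.717, -0.697, -0.001], [-0.697, 0.717, -0.001], [0.001, -0.0, -1.0]]
wrist_force: [-2.3, -3.3, 1.4]
gripper_width: 0.318
gripper_force: 30.0
```

Request:
{"method": "move_arm", "body": {"targets": "0.03 0.03 -0.06 0;0.08 0.08 0 0;0.08 0.08 0 0;0 0 0 0"}}

```text
time_s: 28.23
tcp_pos: [0.3653, -0.3241, 0.0965]
ee_rot: [[-0.716, -0.699, -0.004], [-0.699, 0.716, -0.004], [0.006, -0.0, -1.0]]
wrist_force: [-9.6, -8.1, 16.4]
gripper_width: 0.323
gripper_force: 30.0
```

Request:
{"method": "move_arm", "body": {"targets": "0.08 0.08 0.06 0;0.08 0.08 0.06 0;0 0 0 0"}}

```text
time_s: 28.48
tcp_pos: [0.3698, -0.3194, 0.0986]
ee_rot: [[-0.716, -0.698, -0.002], [-0.698, 0.716, -0.003], [0.004, -0.001, -1.0]]
wrist_force: [-7.3, -6.4, 10.6]
gripper_width: 0.321
gripper_force: 30.0
```

```bash
cat > tilt.py <<'E'
from h import *
s0=sense();s=capture("scene");R=np.array(s0["ee_rot"]);p=np.array(s0["tcp_pos"]);G=p-.019*R[:,2]
g=proj(s,G)[0];o=np.array([int(g[0])-40,int(g[1])-30]);print(np.round(p,4),s0["time_s"],"G px",np.round((g-o)*6))
b=crop(s["image"],o[0],o[1],90,90,6).astype(int);cv2.imwrite("pics/tilt.png",b)
# grip: bright-ish grey, low saturation
sat=b.max(2)-b.min(2)
for y in range(200,460,20):
    ok=(sat[y]<26)&(b[y].max(1)>60);nz=(b[y].max(1)<45)
    def runs(m):
        e=np.flatnonzero(np.diff(np.r_[0,m.astype(int),0]));return [(int(a),int(c)) for a,c in zip(e[::2],e[1::2]) if c-a>15]
    print(y,"grey",runs(ok),"black",runs(nz))
y=R[:,1]
for th in(30,25,20,15,10,0):
    a=np.radians(th);z=np.array([np.sin(a)*R[0,0],np.sin(a)*R[1,0],np.cos(a)]);x=np.cross(y,z)
    if x@R[:,0]<0:x=-x
    N=G-.103*z-.006*x
    k=np.linspace(0,2*np.pi,24);C=(proj(s,[N+.024*(np.cos(i)*x+np.sin(i)*y) for i in k])-o)*6
    P=(proj(s,[N+sx*.02*x+sy*.014*y+l*z for l in(.06,.09) for sx in(-1,1) for sy in(-1,1)])-o)*6
    print(th,"nose x",np.round([C[:,0].min(),C[:,0].max(),C[:,1].max()]),"grip60 x",np.round([P[:4,0].min(),P[:4,0].max(),P[:4,1].mean()]),"grip90",np.round([P[4:,0].min(),P[4:,0].max(),P[4:,1].mean()]))
E
python3 tilt.py
```

```text
[ 0.3698 -0.3194  0.0986] 28.4833 G px [245. 181.]
200 grey [(233, 285)] black [(209, 231)]
220 grey [(238, 290)] black [(215, 236)]
240 grey [(241, 293)] black []
260 grey [(245, 298)] black []
280 grey [(251, 302)] black []
300 grey [(252, 306)] black []
320 grey [] black [(249, 277), (287, 312)]
340 grey [] black [(245, 321), (474, 499)]
360 grey [(459, 514)] black [(246, 324)]
380 grey [(258, 370), (461, 513)] black []
400 grey [(228, 267), (348, 383), (462, 515)] black [(269, 347)]
420 grey [(226, 256), (351, 379), (464, 516)] black [(257, 349)]
440 grey [(236, 379), (462, 517)] black []
30 nose x [245. 329. 370.] grip60 x [234. 295. 256.] grip90 [222. 283. 203.]
25 nose x [242. 326. 371.] grip60 x [232. 295. 257.] grip90 [221. 284. 204.]
20 nose x [239. 323. 371.] grip60 x [230. 294. 257.] grip90 [220. 284. 205.]
15 nose x [236. 319. 371.] grip60 x [228. 293. 257.] grip90 [219. 284. 206.]
10 nose x [232. 315. 370.] grip60 x [226. 292. 256.] grip90 [219. 285. 206.]
0 nose x [224. 307. 365.] grip60 x [223. 289. 253.] grip90 [217. 284. 207.][ WARN:0@1.989] global loadsave.cpp:1063 imwrite_ Unsupported depth image for selected encoder is fallbacked to CV_8U.
```

```bash
python3 - <<'E'
from h import *
t=capture("top");s=capture("scene");S=.64
for n,a,b in[("cab far-front bottom",(680,298),(183,300)),("cab far-front top",(722,297),(172,235)),("cab near-front bottom",(677,140),(85,378)),("handle",(667,250),(162,278)),
 ("box nearleft top",(124,190),(560,450)),("box near-right top",(234,190),(697,487))]:
    print(n,tri(ray(t,np.array(a)*S),ray(s,np.array(b)*S)))
for p in((680,298),(677,140),(668,180),(668,250)):print(p,onz(t,np.array(p)*S,0.),onz(t,np.array(p)*S,.1))
# find cabinet front edge along rows in top image: strong horizontal gradient
g=cv2.cvtColor(t["image"],cv2.COLOR_BGR2GRAY).astype(int)
for r in range(160,196,4):print(r,g[r,425:475:2].tolist())
E
```

```text
cab far-front bottom (array([ 0.55393433, -0.53580287,  0.00677482]), [np.float64(0.002709287262309824), np.float64(0.002709287262309766)])
cab far-front top (array([ 0.54332703, -0.53011981,  0.15768094]), [np.float64(0.0005402128284018663), np.float64(0.0005402128284019166)])
cab near-front bottom (array([ 0.84539606, -0.52471048,  0.02327136]), [np.float64(0.004803635570865713), np.float64(0.0048036355708654796)])
handle (array([ 0.63159565, -0.48051154,  0.1122721 ]), [np.float64(0.013419298570673182), np.float64(0.013419298570673222)])
box nearleft top (array([0.73855652, 0.37962176, 0.1023569 ]), [np.float64(0.08387097841378528), np.float64(0.08387097841378532)])
box near-right top (array([0.73982874, 0.40482622, 0.00238311]), [np.float64(0.09771499798458287), np.float64(0.09771499798458286)])
(680, 298) [ 0.55585522 -0.541848    0.        ] [ 0.54573229 -0.49311748  0.1       ]
(677, 140) [ 0.85734908 -0.54084246  0.        ] [ 0.8186104  -0.49220737  0.1       ]
(668, 180) [ 0.77946213 -0.52319957  0.        ] [ 0.74811596 -0.47623903  0.1       ]
(668, 250) [ 0.64556514 -0.5
[... 398 characters left out ...]
217, 213]
172 [131, 135, 135, 121, 73, 53, 64, 85, 83, 88, 150, 89, 80, 85, 85, 82, 84, 168, 223, 207, 134, 94, 210, 217, 213]
176 [140, 141, 140, 138, 80, 81, 81, 86, 81, 86, 141, 90, 79, 85, 84, 81, 84, 154, 222, 205, 133, 95, 210, 218, 214]
180 [148, 146, 146, 144, 107, 85, 82, 85, 80, 85, 125, 88, 79, 85, 85, 80, 83, 147, 223, 205, 143, 91, 210, 219, 213]
184 [141, 139, 139, 137, 86, 82, 82, 83, 81, 85, 121, 89, 79, 85, 83, 79, 81, 130, 222, 203, 133, 91, 210, 220, 214]
188 [181, 172, 164, 162, 100, 82, 82, 84, 78, 78, 110, 83, 63, 64, 66, 62, 57, 56, 61, 62, 77, 72, 84, 87, 92]
192 [171, 170, 170, 171, 150, 103, 73, 70, 71, 73, 71, 71, 74, 73, 72, 69, 68, 69, 70, 69, 70, 68, 67, 67, 67]
```

The scanner slides on the rim instead of pivoting because friction is low. The fixed cabinet's bare front (y≈-0.53, x 0.55 to 0.62, 158 mm high) gives a proper wall to press the nose's flank against, so I go there.

Request:
{"method": "move_arm", "body": {"targets": "0 0 1 0;0 0 1 0;0.4 0 1 -1;0.8 0 1 -1;1 0 0.8 -1;1 0 0 -1;1 -0.5 0 -1;1 -0.5 0 -1;1 -0.5 0 -1;1 -0.5 0 -1"}}

```text
time_s: 29.47
tcp_pos: [0.552, -0.3677, 0.2158]
ee_rot: [[-0.998, -0.068, -0.0], [-0.068, 0.998, 0.001], [0.0, 0.001, -1.0]]
wrist_force: [0.7, 1.1, -1.4]
gripper_width: 0.321
gripper_force: 30.0
```

Request:
{"method": "move_arm", "body": {"targets": "1 -0.5 0 -1;0.4 -0.5 0 -1;0 -0.5 0 -1;0 0 0 -1;0 0 0 -1;0 0 0 -1;0 0 0 -1;0 0 0 -1;0 0 0 -1;0 0 0 -1"}}

```text
time_s: 30.3
tcp_pos: [0.5859, -0.4047, 0.2154]
ee_rot: [[-0.693, 0.721, -0.001], [0.721, 0.693, 0.001], [0.001, 0.0, -1.0]]
wrist_force: [0.7, 0.5, -2.2]
gripper_width: 0.319
gripper_force: 30.0
```

Request:
{"method": "move_arm", "body": {"targets": "0 0 0 -1;0 0 0 -1;0 0 0 -1;0 0 0 -1;0 0 0 -1;0 0 0 -1;0 0 0 -1;0 0 0 -1;0 0 0 -1;0 0 0 0"}}

```text
time_s: 31.13
tcp_pos: [0.5859, -0.4047, 0.2155]
ee_rot: [[0.017, 1.0, -0.001], [1.0, -0.017, 0.001], [0.001, -0.001, -1.0]]
wrist_force: [0.5, 0.5, -1.2]
gripper_width: 0.317
gripper_force: 30.0
```

```bash
python3 tilt.py 2>/dev/null; python3 -c "
from station import *;print(sense()['joints'],sense()['ee_rot'])"
```

```text
[ 0.5859 -0.4047  0.2155] 31.1333 G px [244. 182.]
200 grey [(0, 121)] black [(198, 246), (262, 298)]
220 grey [(0, 93), (178, 202)] black [(204, 254)]
240 grey [(174, 220)] black [(235, 256)]
260 grey [(169, 239)] black [(246, 262)]
280 grey [(174, 236)] black []
300 grey [(207, 230)] black [(160, 202)]
320 grey [] black [(153, 251)]
340 grey [] black [(159, 247)]
360 grey [] black [(187, 231)]
380 grey [] black []
400 grey [(0, 53), (58, 84)] black []
420 grey [(33, 69)] black []
440 grey [(4, 44)] black []
30 nose x [135. 231. 352.] grip60 x [162. 263. 236.] grip90 [176. 278. 193.]
25 nose x [149. 246. 361.] grip60 x [167. 269. 241.] grip90 [177. 281. 195.]
20 nose x [163. 261. 368.] grip60 x [173. 276. 245.] grip90 [179. 283. 197.]
15 nose x [177. 276. 375.] grip60 x [179. 282. 249.] grip90 [180. 285. 199.]
10 nose x [193. 291. 380.] grip60 x [186. 289. 253.] grip90 [182. 287. 201.]
0 nose x [223. 320. 388.] grip60 x [199. 301. 258.] grip90 [187. 291. 204.]
[-2.16898498e+01  3.09800482e+01  1.40701569e+01 -3.64643414e-02
 -7.31533214e+01 -1.59060360e+02] [[ 1.32784023e-02  9.99911518e-01 -7.99986817e-04]
 [ 9.99911374e-01 -1.32776214e-02  9.73711371e-04]
 [ 9.63003293e-04 -8.12845249e-04 -9.99999206e-01]]
```

Tilt is now about 24°. I lower by 10 mm and push the nose against the cabinet front.

Request:
{"method": "move_arm", "body": {"targets": "0 -0.6 -0.4 0;0 -0.6 0 0;0 -0.4 0 0;0 -0.15 0 0;0 -0.15 0 0;0 -0.15 0 0;0 0 0 0"}}

```text
time_s: 31.77
tcp_pos: [0.5857, -0.457, 0.2067]
ee_rot: [[0.015, 1.0, 0.0], [1.0, -0.015, -0.0], [-0.0, 0.0, -1.0]]
wrist_force: [-0.2, -0.9, -1.8]
gripper_width: 0.319
gripper_force: 30.0
```

Request:
{"method": "move_arm", "body": {"targets": "0 -0.12 0 0;0 -0.12 0 0;0 -0.12 0 0;0 0 0 0"}}

```text
time_s: 32.1
tcp_pos: [0.5859, -0.4613, 0.2081]
ee_rot: [[0.013, 1.0, -0.001], [1.0, -0.013, 0.006], [0.006, -0.001, -1.0]]
wrist_force: [-1.0, 11.6, 4.6]
gripper_width: 0.321
gripper_force: 30.0
```

Request:
{"method": "move_arm", "body": {"targets": "0 -0.08 0 0;0 -0.08 0 0;0 0 0 0"}}

```text
time_s: 32.35
tcp_pos: [0.5861, -0.465, 0.2087]
ee_rot: [[0.013, 1.0, -0.001], [1.0, -0.013, 0.006], [0.006, -0.001, -1.0]]
wrist_force: [-0.3, 12.6, 6.8]
gripper_width: 0.321
gripper_force: 30.0
```

Request:
{"method": "move_arm", "body": {"targets": "0 -0.12 0.06 0;0 -0.12 0.06 0;0 -0.12 0.06 0;0 -0.12 0.06 0;0 0 0 0"}}

```text
time_s: 32.77
tcp_pos: [0.5859, -0.478, 0.2148]
ee_rot: [[0.013, 1.0, -0.001], [1.0, -0.013, 0.005], [0.005, -0.001, -1.0]]
wrist_force: [-0.8, 9.2, 5.2]
gripper_width: 0.318
gripper_force: 30.0
```

Request:
{"method": "move_arm", "body": {"targets": "0 -0.13 0.04 0;0 -0.13 0.04 0;0 -0.13 0.04 0;0 -0.13 0.03 0;0 -0.13 0.03 0;0 -0.1 0 0;0 0 0 0"}}

```text
time_s: 33.35
tcp_pos: [0.586, -0.4973, 0.2188]
ee_rot: [[0.013, 1.0, -0.0], [1.0, -0.013, 0.004], [0.004, -0.0, -1.0]]
wrist_force: [-0.5, 8.0, 3.9]
gripper_width: 0.317
gripper_force: 30.0
```

```bash
python3 tilt.py 2>/dev/null
```

```text
[ 0.586  -0.4973  0.2188] 33.35 G px [242. 183.]
200 grey [(0, 195), (240, 274), (301, 330)] black [(197, 239)]
220 grey [(0, 201), (249, 281)] black [(203, 248)]
240 grey [(68, 221), (249, 273)] black [(229, 246)]
260 grey [(179, 292)] black []
280 grey [(215, 278)] black []
300 grey [(221, 285)] black []
320 grey [(263, 286)] black [(229, 261), (288, 309)]
340 grey [] black [(224, 318)]
360 grey [] black [(225, 322)]
380 grey [] black [(239, 296)]
400 grey [] black []
420 grey [] black []
440 grey [(155, 241)] black []
30 nose x [141. 238. 352.] grip60 x [163. 265. 237.] grip90 [175. 278. 195.]
25 nose x [155. 253. 360.] grip60 x [169. 271. 242.] grip90 [176. 280. 197.]
20 nose x [169. 267. 368.] grip60 x [175. 278. 246.] grip90 [178. 282. 199.]
15 nose x [183. 282. 374.] grip60 x [181. 284. 250.] grip90 [180. 284. 201.]
10 nose x [198. 296. 379.] grip60 x [187. 290. 254.] grip90 [182. 286. 202.]
0 nose x [228. 324. 386.] grip60 x [201. 302. 259.] grip90 [187. 289. 205.]
```

The nose spans 224 to 322 px, so the scanner is back to about 1° from upright. I return to the dock with the original yaw.

Request:
{"method": "move_arm", "body": {"targets": "0 0.5 0.3 0;0 1 0.3 0;0 1 0.2 1;-0.5 1 0 1;-0.8 1 0 1;-0.8 1 0 1;-0.8 1 0 1;-0.8 1 0 1;-0.8 1 0 1;-0.8 0.8 0 1"}}

```text
time_s: 34.23
tcp_pos: [0.4521, -0.266, 0.238]
ee_rot: [[-0.635, 0.772, 0.002], [0.772, 0.635, -0.001], [-0.002, 0.001, -1.0]]
wrist_force: [0.1, 0.9, -0.6]
gripper_width: 0.319
gripper_force: 30.0
```

Request:
{"method": "move_arm", "body": {"targets": "-0.8 0 0 1;-0.32 0 0 1;0 0 0 1;0 0 0 1;0 0 0 1;0 0 0 1;0 0 0 1;0 0 0 1;0 0 0 1;0 0 0 1"}}

```text
time_s: 35.07
tcp_pos: [0.4253, -0.2675, 0.238]
ee_rot: [[-1.0, 0.01, 0.002], [0.01, 1.0, -0.001], [-0.002, -0.001, -1.0]]
wrist_force: [0.4, 0.1, -2.0]
gripper_width: 0.325
gripper_force: 30.0
```

Request:
{"method": "move_arm", "body": {"targets": "0 0 0 1;0 0 0 1;0 0 0 1;0 0 0 1;0 0 0 1;0 0 0 1;0 0 0 1;0 0 0 1;0 0 0 0.85;0 0 0 0"}}

```text
time_s: 35.9
tcp_pos: [0.4253, -0.2676, 0.238]
ee_rot: [[-0.726, -0.688, 0.002], [-0.688, 0.726, -0.001], [-0.001, -0.002, -1.0]]
wrist_force: [0.1, -0.8, -1.5]
gripper_width: 0.318
gripper_force: 30.0
```

```bash
sed -i 's/th in(30,25,20,15,10,0)/th in(5,0,-5)/' tilt.py; python3 tilt.py 2>/dev/null; python3 -c "
from station import *;print(sense()['joints'],sense()['ee_rot'])"
```

```text
[ 0.4253 -0.2676  0.238 ] 35.9 G px [243. 181.]
200 grey [(227, 281)] black [(203, 225)]
220 grey [(228, 284)] black [(209, 226)]
240 grey [(232, 286)] black []
260 grey [(234, 288)] black []
280 grey [(237, 289)] black []
300 grey [(240, 292)] black []
320 grey [(242, 273)] black [(277, 295)]
340 grey [] black [(227, 308)]
360 grey [(374, 411)] black [(224, 311)]
380 grey [] black [(232, 291)]
400 grey [] black []
420 grey [] black []
440 grey [] black []
5 nose x [223. 315. 390.] grip60 x [220. 292. 264.] grip90 [213. 286. 209.]
0 nose x [219. 310. 387.] grip60 x [218. 291. 263.] grip90 [212. 285. 209.]
-5 nose x [215. 306. 383.] grip60 x [216. 289. 261.] grip90 [211. 285. 209.]
[-1.36175850e+01  9.31138545e+00 -1.50150072e+01  2.78302287e-02
 -6.55773560e+01 -3.30753708e+01] [[-7.27550506e-01 -6.86052421e-01  1.52859286e-03]
 [-6.86053907e-01  7.27550243e-01 -8.25360646e-04]
 [-5.45887437e-04 -1.64918866e-03 -9.99998491e-01]]
```

Request:
{"method": "move_arm", "body": {"targets": "0 0.12 -0.5 0;0 0 -1 0;0 0 -1 0;0 0 -1 0;0 0 -1 0;0 0 -0.6 0;0 0 -0.3 0;0 0 0 0;0 0 0 0"}}

```text
time_s: 36.7
tcp_pos: [0.4259, -0.265, 0.1029]
ee_rot: [[-0.727, -0.687, 0.001], [-0.687, 0.727, -0.001], [-0.0, -0.001, -1.0]]
wrist_force: [1.0, -0.1, -0.4]
gripper_width: 0.324
gripper_force: 30.0
```

Request:
{"method": "move_arm", "body": {"targets": "0 0 -0.05 0;0 0 -0.05 0;0 0 -0.05 0;0 0 0 0"}}

```text
time_s: 37.03
tcp_pos: [0.4254, -0.2648, 0.0988]
ee_rot: [[-0.727, -0.687, 0.001], [-0.687, 0.727, -0.0], [-0.001, -0.001, -1.0]]
wrist_force: [0.1, -0.2, -2.0]
gripper_width: 0.319
gripper_force: 30.0
```

Request:
{"method": "move_arm", "body": {"targets": "0 0 -0.04 0;0 0 -0.04 0;0 0 0 0"}}

```text
time_s: 37.28
tcp_pos: [0.4255, -0.2649, 0.097]
ee_rot: [[-0.727, -0.687, 0.001], [-0.687, 0.727, -0.0], [-0.0, -0.001, -1.0]]
wrist_force: [0.2, 1.0, 2.7]
gripper_width: 0.319
gripper_force: 30.0
```

Request:
{"method": "move_arm", "body": {"targets": "0 0 -0.03 0;0 0 0 0"}}

```text
time_s: 37.45
tcp_pos: [0.4255, -0.2649, 0.0969]
ee_rot: [[-0.727, -0.687, 0.001], [-0.687, 0.727, -0.001], [0.0, -0.001, -1.0]]
wrist_force: [-2.1, 1.1, 7.3]
gripper_width: 0.319
gripper_force: 30.0
```

Floor contact came at the expected height. I ease the load and open.

Request:
{"method": "move_arm", "body": {"targets": "0 0 0.04 0;0 0 0 0"}}

```text
time_s: 37.62
tcp_pos: [0.4255, -0.2649, 0.097]
ee_rot: [[-0.727, -0.687, 0.001], [-0.687, 0.727, -0.0], [-0.0, -0.001, -1.0]]
wrist_force: [-0.5, 1.4, 2.8]
gripper_width: 0.32
gripper_force: 30.0
```

Request:
{"method": "move_arm", "body": {"targets": "0 0 0 0;0 0 0 0;0 0 0 0;0 0 0 0;0 0 0 0;0 0 0 0", "gripper": 70}}

```text
time_s: 38.12
tcp_pos: [0.4252, -0.2648, 0.0966]
ee_rot: [[-0.727, -0.687, -0.0], [-0.687, 0.727, 0.0], [0.0, 0.0, -1.0]]
wrist_force: [-0.4, -0.4, 0.1]
gripper_width: 0.688
gripper_force: 0.0
```

Request:
{"method": "move_arm", "body": {"targets": "0 0 0.4 0;0 0 1 0;0 0 1 0;0 0 1 0;0 0 1 0;0 0 1 0;-0.5 0.5 1 0;-0.5 1 0 0;-0.5 1 0 0;-0.5 1 0 0"}}

```text
time_s: 38.95
tcp_pos: [0.3745, -0.1766, 0.2569]
ee_rot: [[-0.728, -0.686, 0.001], [-0.686, 0.728, 0.0], [-0.001, -0.0, -1.0]]
wrist_force: [0.6, 0.4, -0.7]
gripper_width: 0.806
gripper_force: 0.0
```

Request:
{"method": "move_arm", "body": {"targets": "0 1 0 0;0 1 0 0;0 1 0 0;0 1 0 0;0 0 0 0;0 0 0 0"}}

```text
time_s: 39.45
tcp_pos: [0.3751, -0.0764, 0.2568]
ee_rot: [[-0.725, -0.689, 0.0], [-0.689, 0.725, 0.0], [-0.0, -0.0, -1.0]]
wrist_force: [0.3, 0.0, -0.5]
gripper_width: 0.803
gripper_force: 0.0
```

```bash
python3 - <<'E'
from h import *
s0=sense();print(np.round(s0["tcp_pos"],3),s0["time_s"])
for n in("top","scene"):
    c=capture(n);a=c["image"];b=cv2.resize(cv2.imread(f"pics/{n}0.png"),(512,384),interpolation=cv2.INTER_AREA)
    d=cv2.absdiff(cv2.GaussianBlur(a,(3,3),0),cv2.GaussianBlur(b,(3,3),0)).max(2)
    for k,P in dict(dockscan=[.431,-.26,.08],tub=[.6,-.293,.03],tin=[.594,-.13,.02],bottle=[.727,-.186,.06],small=[.443,-.139,.05],pink=[.306,-.244,.06]).items():
        u,v=proj(c,P)[0].astype(int);w=d[v-20:v+20,u-20:u+20];print(n,k,"changed px>50:",int((w>50).sum()),"mean",round(float(w.mean()),1))
c=capture("top");im=c["image"]
# scanner top face: compare with start by template matching
b=cv2.resize(cv2.imread("pics/top0.png"),(512,384),interpolation=cv2.INTER_AREA)
for n,c in(("top",capture("top")),("scene",capture("scene"))):
    b=cv2.resize(cv2.imread(f"pics/{n}0.png"),(512,384),interpolation=cv2.INTER_AREA)
    u,v=proj(c,[.432,-.26,.11])[0].astype(int)
    r=cv2.matchTemplate(c["image"][v-30:v+30,u-30:u+30],b[v-18:v+14,u-14:u+14],cv2.TM_CCOEFF_NORMED);m=cv2.minMaxLoc(r);print(n,"match",round(m[1],3),"shift",np.array(m[3])-[16,12])
E
```

```text
[ 0.375 -0.076  0.257] 39.45
top dockscan changed px>50: 93 mean 12.5
top tub changed px>50: 0 mean 3.3
top tin changed px>50: 0 mean 3.2
top bottle changed px>50: 0 mean 3.1
top small changed px>50: 667 mean 54.1
top pink changed px>50: 567 mean 38.7
scene dockscan changed px>50: 0 mean 7.7
scene tub changed px>50: 0 mean 3.0
scene tin changed px>50: 0 mean 2.8
scene bottle changed px>50: 0 mean 3.0
scene small changed px>50: 21 mean 8.1
scene pink changed px>50: 39 mean 19.7
top match 0.975 shift [-1  0]
scene match 0.979 shift [1 0]
```

The scanner stands within 1 px of its start in both views, and the tub, tin and bottle are unchanged. The changes near the pink and small scanners are the arm and its shadow. I hand in.

```bash
python3 -c "
from station import *;print(finish_job())"
```

```text
the job is handed in; nothing more can be done
None
```

I handed the job in at about 39.5 s. The heel cap was pressed home to a hard stop. The label was scanned from about 6 cm for 2.6 s, with the computed aim within about 1.5 mm of its middle. The scanner is back upright in its dock, within 1 px of its start in both camera views. The jar, tin and bottle looked unmoved; I did not compare the hammer and brush. The arm only turns about the vertical, so I tilted the scanner in the grip against the dock rim and straightened it against the cabinet front.

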